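Set the dish on its mat and ice it with the scoop

TASK

Slide the white dish along the counter, without lifting it, until it sits centred on the round blue mat, and leave it there. Then use the red-handled scoop to bring at least two pieces of ice from the metal tub into the dish, keeping your fingers off the ice, and stand the scoop back upright in the tub. Leave the amber bottle, the yellow jar and the blue cup where they are.

Things in the scene. Friction and masses are not known exactly. Their poses are not given: they have to be found in the camera images.
- dish: Loose round white ceramic dish, about 0.5 kg, with nearly upright sides: 160 mm across at the foot, 172 mm at 6 mm up, 180 mm at the rim, rim 36 mm high, wall 5 mm, inner floor 5 mm above the counter. Too wide to grip across. It slides on the counter (friction about 0.6). Origin: centre of its underside.
- mat: Round blue mat with a thin white circle (188 mm across), 210 mm across, flat on the counter (about 1 mm, the dish slides over it without any step). Where the dish must stand. Fixed. Origin: its centre, at counter height.
- tub: Open rectangular metal tub, fixed to the counter: 208 mm long (its x axis) by 98 mm wide (y) by 55 mm high, walls and floor 4 mm thick, so 200 x 90 mm inside. Its x axis points away from the robot. The scoop stands in the near (-x) end, the ice lies in one layer in the far (+x) half. Origin: centre of its underside.
- scoop: Loose dark steel scoop, 0.18 kg, standing on the tub's floor, open front (+x) towards the ice, its x within 0.05 rad of the tub's. Pan 76 mm long (x), 78 mm wide (y), floor 2 mm thick, side and back walls 32 mm high and 2 to 3 mm thick, straight front lip. Red-topped upright handle at the back, up to 124 mm above the underside. Origin: centre of the pan's underside; z up.
- scoop_grip (a point): Where to grip the scoop: on the axis of its handle, an upright bar 24 mm (scoop x) by 20 mm (scoop y), from 31 to 124 mm above the underside, red from 60 mm up. The point is 26 mm behind the origin and 95 mm above the underside, 44 mm above the tub's rim at the start. Grip across the 20 mm (along y).
- scoop_pan (a point): Point in the middle of the scoop's pan, 14 mm above its underside (12 mm above the pan's floor).
- scoop_lip (a point): Middle of the scoop's front lip, at its underside, 38 mm ahead of the scoop's origin. Pushed along just off the tub's floor towards the far wall, the lip slides under the ice, which rides up into the pan (some 5 to 15 N).
- bottle: Amber bottle with a red cap, 54 mm across, 150 mm high, loose, to be left alone. Origin: centre of its underside.
- jar: Yellow jar with a white lid, 56 mm across, 85 mm high, loose, to be left alone. Origin: centre of its underside.
- cup: Blue ceramic cup, 68 mm across, 65 mm high, loose, to be left alone. Origin: centre of its underside.
- ice0: Loose piece of ice, pale blue, a 28 mm cube so well rounded (9 mm) that it looks almost like a ball, 18 g, very slippery (friction about 0.1); six alike. Origin: centre of the face it stands on at the start.
- ice1: Another piece of ice, like ice0.
- ice2: Another piece of ice, like ice0.
- ice3: Another piece of ice, like ice0.
- ice4: Another piece of ice, like ice0.
- ice5: Another piece of ice, like ice0.
Mind the look-alikes: they are no part of the job. Of the things that look like the dish, the middle-sized one is meant.

How it is judged:
By the outcome, as a careful person would: the job done as asked, in the order asked, and still so for the second after the job is handed in, with the robot touching nothing.
It also fails if it takes over 72 s, if anything falls off the work surface, if the arm or the gripper's body presses on something with over 40 N, if the wrist force passes 120 N, or if a joint passes its speed limit or range.

ROBOT

A 7-joint arm with a two-finger parallel gripper is mounted at the origin on the work surface. World frame = base frame: x ahead of the robot, y to its left, z up, the work surface at z = 0. Lengths are in m, angles in rad, forces in N, time in s.
With the tool pointing down it reaches from about 0.375 to 0.925 m from the base axis. Payload 3.1 kg.
Tool frame: the origin (TCP) lies at the very end of the fingers, on their centre line; the grasp point (between the pads) lies grasp_offset behind it (grasp_offset is the distance from the TCP to the grasp point, in m); z points along the fingers, y is the line along which they close (so a half turn about z gives the same grasp; the last joint's range is limited). The gripper opens to 85 mm and grips with 20 to 120 N. Pads are 22 mm wide; open, the fingers measure 114 mm over their backs; the gripper's body (76 mm by 85 mm) begins 54 mm behind the grasp point. The pads swing forward as they close: fully open they stand 13 mm farther back than shut.
Start: joints at [-1.369, 0.383, 0.044, 1.598, -0.018, 1.161, -0.05], TCP at [0.192, 0.621, 0.202] pointing down, gripper open.
Joint ranges: [-2.61, 2.61], [-0.41, 2.15], [-1.48, 1.57], [0, 2.5], [-1.57, 4.71], [0.05, 1.97], [-2.85, 2.85]. Speed limits (rad/s): [2.79, 2.79, 3.14, 3.14, 3.14, 3.14, 3.14].

INTERFACE

Orientations are given as a unit quaternion [x, y, z, w].
In Python, from cell import * gives the robot as it stands.
- The arm moves only by the tool apply_moves, never from a script. Its argument "deltas" is text: rows parted by semicolons, each of 5 numbers parted by spaces: the opening, from 0 (shut) to 1 (fully open), then the shift along the tool's x, y, z scaled (see below), then the turn about the tool's z scaled (see below). In form: jaw tx ty tz twist; .... A call has 1 to 10 rows; each row shifts and turns the commanded pose from where the row before left it, along the tool's axes as they then stand; what a row does not reach is not made up. The controller multiplies each number of a shift by 50 cm and each number of a turn by 0.5 rad. A row lasts 1/10 s, in which the tool goes at most 50 mm and 8.59 degrees, less where a joint would pass 70% of its speed; a pose out of reach is approached as far as the arm can. A call with a number of a shift or a turn outside -1 to 1 is refused whole. A call with a gripper value outside its range is refused whole. The fingers move at their own pace and stop on an object; "grip_force" is the grip in N (left out, the last holds). Time passes only in rows, so rows that do not move let the fingers close. It gives the time, the measured TCP pose, the force, the opening and the grip force at its end, in the units of the state.
- state(): the state, without advancing time (a new reading comes with each control period).
- capture(name): name is "scene" or "top"; returns a dict with "color" (480x640x3 uint8, red, green, blue), "fx", "fy", "cx", "cy" (pixels), "k1" (the pictures are not rectified: a ray, as slopes to the right and down, at radius r is drawn at 1 + k1 r^2 times it, then the intrinsics apply), "R" (3x3) and "t" (3): a world point X has camera coordinates R X + t. Camera axes: x right, y down, z forward; pixel columns grow to the right and rows downward; lengths in m; the calibration is good to about 2 mm. A picture is of the moment at which its call begins. There is no depth.
- job_done(): hands the job in; it is judged then, once.
Trained networks look in a picture, given as the dict that the camera call returned (one of the last four; its "shot" number tells which), for a name from the list of things; names that differ only in an ending like _2 or _b are one class to them, and where a whole thing is asked for, a point or a joint stands for the part that bears it (a point fixed in the world has none). Each returns a list of dicts, best first, with "p" (0 to 1); they miss things now and then, are a little off and sometimes report something else, mostly with a low value. They report only what shows in the picture. A call takes as long as a camera call. They do not tell look-alikes from the thing itself.
- trace(name, picture): "mask" (480x640 bool, what is visible of it) and "at" ([column, row] in pixels, amid what is visible of it).
The state is a dict: "time_s": time; "joints": joint angles; "qvel": joint speeds; "joint_torque": joint torques, N m; "ee_pos": TCP position; "ee_rot": TCP orientation; "force": force on the tool from outside, world axes, zero at the start; "ft_torque": the same for the moment, N m; "gripper_width": opening from 0.0 (shut) to 1.0 (fully open); "grasp_force": force on a finger pad.
Only numpy, scipy, OpenCV 4.12 (cv2) and the standard library are available. Lean on these libraries where they do the work, as an engineer would, in place of code of your own. Each camera call takes 0.05 s, during which the arm holds its last target. There are 200 camera calls.

## Working session

There is one attempt and no reset: what is moved stays moved. The work goes in short steps, Python scripts to look and compute and a tool call to move; the robot and the scene stay as the last step left them, time stands still between calls to the robot, and variables do not carry over. Pictures are saved under pics/ and viewed, at most 10 in all, crops included, and the job is handed in when it is done.

Besides the shell and the picture viewer there is one more tool, called after "Emit:" by a JSON object that holds its "method" and its "body". apply_moves: Moves the arm, as the interface text tells. Shifts and turns lie within -1 to 1; 1 stands for 50 cm of shift or 0.5 rad of turn. Its arguments: {"type":"object","properties":{"deltas":{"type":"string"},"grip_force":{"type":"number"}},"required":["deltas"]}

```bash
mkdir -p pics; ls; cat > h.py <<'E'
from cell import *
import numpy as np, cv2
from scipy.spatial.transform import Rotation as Ro
def ray(c,uv):
    K=np.array([[c['fx'],0,c['cx']],[0,c['fy'],c['cy']],[0,0,1]])
    d=np.array([(uv[0]-c['cx'])/c['fx'],(uv[1]-c['cy'])/c['fy']]); u=d.copy()
    for _ in range(30): u=d/(1+c['k1']*(u@u))
    R=np.array(c['R']);t=np.array(c['t'])
    return -R.T@t, R.T@np.array([u[0],u[1],1])
def at(c,uv,z):
    o,d=ray(c,uv); return o+d*(z-o[2])/d[2]
def proj(c,X):
    x=np.array(c['R'])@np.array(X,float)+np.array(c['t']); u=x[:2]/x[2]; u=u*(1+c['k1']*(u@u))
    return np.array([c['fx']*u[0]+c['cx'],c['fy']*u[1]+c['cy']])
def save(c,n): cv2.imwrite('pics/'+n,c['color'][:,:,::-1])
E
python3 - <<'E'
from h import *
s=state(); print(s)
for n in ['scene','top']:
    c=capture(n); save(c,n+'0.png'); print(n,{k:v for k,v in c.items() if k!='color'})
    for o in ['dish','mat','tub','scoop','bottle','jar','cup','ice0']:
        r=trace(o,c); print(o,[(round(a['p'],2),np.round(a['at']).tolist(),int(a['mask'].sum()),np.round(at(c,a['at'],0),3)[:2].tolist()) for a in r])
E
```

```text
pics
{'time_s': 0.0, 'joints': array([-1.36879799,  0.38389627,  0.04382683,  1.59961917, -0.01788796,
        1.1611892 , -0.04991006]), 'qvel': array([-0.00022737,  0.00116553, -0.00070765,  0.00141231,  0.00084169,
       -0.00166413,  0.00058244]), 'joint_torque': array([-3.19734654e-04, -4.33463037e+01,  1.02421694e+00, -2.49514157e+01,
        1.05772022e-02,  1.11461178e-02, -5.97894427e-06]), 'ee_pos': array([0.19166515, 0.62000546, 0.20082664]), 'ee_rot': array([ 1.49298557e-01,  9.88791228e-01, -1.35407632e-03, -1.24955018e-04]), 'force': array([-0.20184478, -0.19578334,  0.64518196]), 'ft_torque': array([-0.01987928, -0.06764505, -0.01713933]), 'grasp_force': 0.0, 'gripper_width': 0.9991680217112563}
scene {'fx': 595.5289632339069, 'fy': 595.5289632339069, 'cx': 323.2210026983652, 'cy': 239.25783470600194, 'k1': -0.0272019582058544, 'R': array([[-0.47907495,  0.87776566, -0.0038251 ],
       [ 0.70445157,  0.38187491, -0.59826378],
       [-0.52367469, -0.28930778, -0.8012901 ]]), 't': array([ 0.2671054 , -0.31490179,  1.86803708]), 'shot': 1}
dish [(0.77, [255.0, 159.0], 
[... 1353 characters left out ...]
[164.0, 228.0], 3273, [0.611, 0.334])]
scoop [(0.85, [183.0, 264.0], 1261, [0.53, 0.298]), (0.43, [165.0, 197.0], 167, [0.679, 0.33])]
bottle [(0.63, [162.0, 231.0], 189, [0.605, 0.339]), (0.56, [404.0, 126.0], 1128, [0.788, -0.205])]
jar [(0.68, [282.0, 145.0], 894, [0.772, 0.069]), (0.16, [183.0, 260.0], 1245, [0.537, 0.297])]
cup [(0.61, [284.0, 295.0], 978, [0.443, 0.093]), (0.43, [167.0, 228.0], 2762, [0.61, 0.327])]
ice0 [(0.71, [151.0, 206.0], 206, [0.663, 0.361]), (0.63, [172.0, 211.0], 180, [0.647, 0.316]), (0.59, [165.0, 201.0], 149, [0.671, 0.33]), (0.56, [178.0, 227.0], 177, [0.609, 0.303]), (0.52, [155.0, 223.0], 170, [0.624, 0.353]), (0.45, [164.0, 231.0], 185, [0.604, 0.335])]
```

View pics/top0.png

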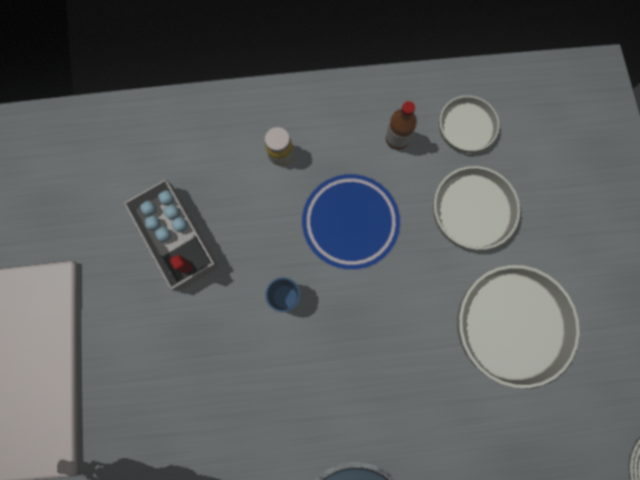

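View pics/scene0.png

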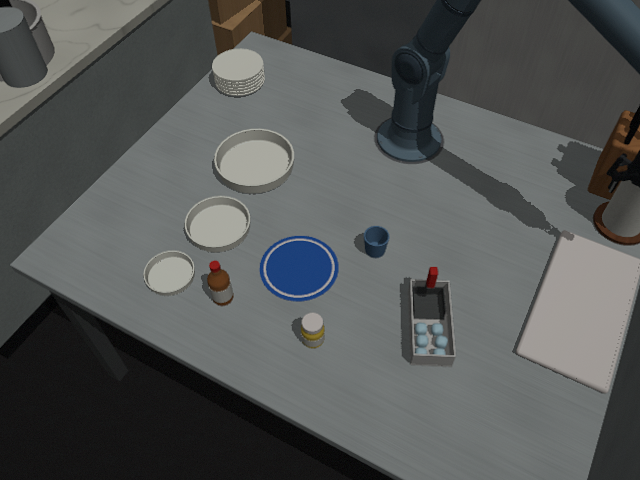

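The top view shows three white dishes: small at (469,124), middle at (475,209), large at (518,327). The scene view also shows a plate stack at (238,72). The mat is at (350,221), and the tub at (168,232) with its scoop at (183,264) and ice around (163,213). I choose the middle dish at (475,209), and will fit poses by silhouette and check it in a crop.

```bash
cat > fit.py <<'E'
from h import *
from scipy.optimize import minimize
def cyl(rs):  # [(r,z)]
    a=np.linspace(0,2*np.pi,48,endpoint=False)
    return np.vstack([np.c_[r*np.cos(a),r*np.sin(a),0*a+z] for r,z in rs])
def box(x0,x1,y0,y1,z0,z1): return np.array([[x,y,z] for x in(x0,x1) for y in(y0,y1) for z in(z0,z1)],float)
DISH=cyl([(.08,0),(.086,.006),(.09,.036)]); MAT=cyl([(.105,.001)]); TUB=box(-.104,.104,-.049,.049,0,.055)
S=4
def hull(c,P,p,yaw):
    Q=P@Ro.from_euler('z',p[2] if yaw else 0).as_matrix().T+[p[0],p[1],0]
    return cv2.convexHull(np.array([proj(c,q) for q in Q],np.float32))
def iou(c,m,h):
    b=m[1]; im=np.zeros(m[0].shape,np.uint8)
    cv2.fillPoly(im,[np.round(((h-b)+.5)*S*16-8).astype(np.int32)],1,shift=4)
    return (im&m[0]).sum()/max(1,(im|m[0]).sum())
def prep(m):
    r,cc=np.where(m); y0,x0=max(r.min()-10,0),max(cc.min()-10,0)
    s=m[y0:r.max()+11,x0:cc.max()+11].astype(np.float32)
    return ((cv2.resize(s,None,fx=S,fy=S,interpolation=cv2.INTER_LINEAR)>.5).astype(np.uint8),np.array([x0,y0],np.float32))
def fit(views,P,p0,yaw=False):
    v=[(c,prep(m)) for c,m in views]; n=3 if yaw else 2
    f=lambda p:-sum(iou(c,m,hull(c,P,p,yaw)) for c,m in v)/len(v)
    sim=np.vstack([p0[:n]]+[np.array(p0[:n])+d for d in np.diag([.012,.012,.08][:n])])
    r=minimize(f,p0[:n],method='Nelder-Mead',options=dict(initial_simplex=sim,xatol=1e-4,fatol=1e-5))
    return r.x,-r.fun
def pick(n,c,x,zz=0):
    r=[a for a in trace(n,c) if np.linalg.norm(at(c,a['at'],zz)[:2]-x)<.08]
    return r[0]['mask'] if r else None
E
cat > m.py <<'E'
from fit import *
cs=capture('scene'); ct=capture('top')
out={}
for n,P,x,yaw in [('dish',DISH,(.58,-.328),0),('mat',MAT,(.582,-.058),0),('tub',TUB,(.605,.33,.1),1),
  ('bottle',cyl([(.027,0),(.027,.08),(.012,.15)]),(.74,-.205),0),('jar',cyl([(.028,0),(.028,.085)]),(.735,.07),0),('cup',cyl([(.034,0),(.034,.065)]),(.42,.085),0)]:
    ms=[(c,pick(n,c,np.array(x[:2]))) for c in (cs,ct)]; ms=[m for m in ms if m[1] is not None]
    for v in ([ms] + [[m] for m in ms]):
        r=fit(v,P,np.array(x),yaw); print(n,len(v),np.round(r[0],4),round(r[1],3))
        if len(v)==len(ms): out[n]=r[0]
t=out['tub']
ms=[]
for c in (cs,ct):
    im=c['color'].astype(int); m=(im[...,0]>90)&(im[...,1]<60)&(im[...,2]<60)
    k,l,st,ce=cv2.connectedComponentsWithStats(m.astype(np.uint8))
    q=proj(c,[t[0]-.06*np.cos(t[2]),t[1]-.06*np.sin(t[2]),.1])
    i=min(range(1,k),key=lambda i:np.linalg.norm(ce[i]-q)-.1*st[i,4]); ms.append((c,l==i)); print('red',q,ce[i],st[i,4])
H=box(-.012,.012,-.01,.01,.064,.128)
p=t+[-.06*np.cos(t[2]),-.06*np.sin(t[2]),0]
for v in (ms,ms[:1],ms[1:]): print('handle',fit(v,H,p,1))
im=ct['color'][:,:,::-1].copy(); 
for n,P,y in (('dish',DISH,0),('tub',TUB,1),('mat',MAT,0)): cv2.polylines(im,[np.round(hull(ct,P,out[n],y)).astype(int)],True,(0,255,0),1)
cv2.imwrite('pics/crop1.png',np.hstack([cv2.resize(im[150:300,400:550],(400,400)),cv2.resize(im[170:300,110:240],(400,400))]))
E
python3 m.py
```

```text
dish 2 [ 0.577  -0.3212] 0.974
dish 1 [ 0.5776 -0.3205] 0.978
dish 1 [ 0.5775 -0.3215] 0.972
mat 1 [ 0.5831 -0.0624] 0.984
mat 1 [ 0.5831 -0.0624] 0.984
tub 2 [0.586  0.3106 0.4441] 0.52
tub 1 [0.5865 0.3126 0.4309] 0.491
tub 1 [0.5862 0.3096 0.4472] 0.563
bottle 2 [ 0.7579 -0.1846] 0.913
bottle 1 [ 0.7556 -0.1843] 0.922
bottle 1 [ 0.7606 -0.1858] 0.957
jar 2 [0.7477 0.0745] 0.849
jar 1 [0.7509 0.077 ] 0.837
jar 1 [0.7464 0.0721] 0.881
cup 2 [0.4368 0.0922] 0.868
cup 1 [0.4332 0.0923] 0.888
cup 1 [0.4397 0.0917] 0.881
red [432.42027273 284.55608231] [433.38333333 270.56666667] 60
red [173.6917799  253.70636604] [176.         261.41441441] 111
handle (array([0.51196931, 0.27625333, 0.52134656]), np.float64(0.3240469294191536))
handle (array([0.51245061, 0.27609429, 0.62367032]), np.float64(0.2910264290104487))
handle (array([0.51469083, 0.27400422, 0.55897449]), np.float64(0.3502869582426281))
```

View pics/crop1.png

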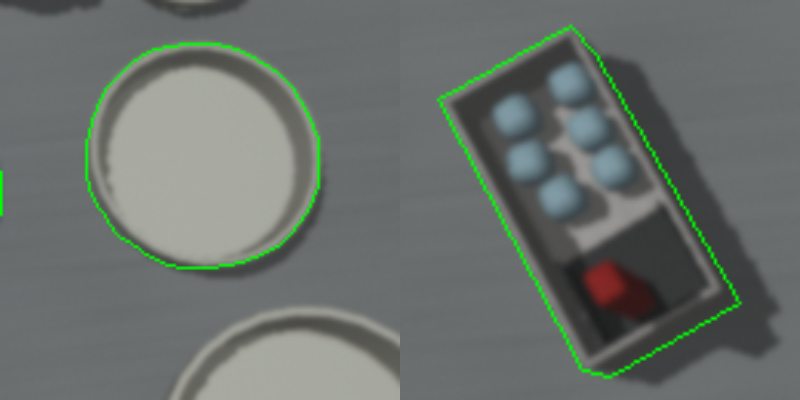

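The left crop outlines the 180 mm dish, which fits well (IoU 0.97), so the middle one is confirmed. In the right crop the tub outline is a bit loose at the near end because of a poor mask, so I'll refine it from the rim corners and use a better red mask.

```bash
cat > m2.py <<'E'
from fit import *
cs=capture('scene'); ct=capture('top')
crn=np.array([[123,201.8],[165.9,178.8],[213.3,264.9],[171.1,288.6]])
P=np.array([at(ct,u,.055) for u in crn])[:,:2]; print(np.round(P,4)); 
print('sides',[round(float(np.linalg.norm(P[i]-P[(i+1)%4])),4) for i in range(4)],'centre',P.mean(0))
d=(P[0]+P[1]-P[2]-P[3]); t=np.r_[P.mean(0),np.arctan2(d[1],d[0])]; print('tub',t)
ms=[]
for c in (cs,ct):
    im=c['color'].astype(int); m=(im[...,0]>35)&(im[...,0]>2.2*im[...,1])&(im[...,0]>2.2*im[...,2])
    k,l,st,ce=cv2.connectedComponentsWithStats(m.astype(np.uint8))
    q=proj(c,[t[0]-.06*np.cos(t[2]),t[1]-.06*np.sin(t[2]),.1])
    i=min(range(1,k),key=lambda i:np.linalg.norm(ce[i]-q)-.1*st[i,4]); ms.append((c,l==i)); print('red',q,ce[i],st[i,4])
H=box(-.012,.012,-.01,.01,.064,.128)
p=np.r_[.52,.285,t[2]]
for v in (ms,ms[:1],ms[1:]):
    r=fit(v,H,p,1); print('handle',r,'in tub frame',Ro.from_euler('z',-t[2]).as_matrix()[:2,:2]@(r[0][:2]-t[:2]))
out=[]
for (c,m),r0 in zip(ms,((240,390),(160,110))):
    im=c['color'][:,:,::-1].copy(); im=im[r0[0]:r0[0]+130,r0[1]:r0[1]+130]; im=cv2.resize(im,(400,400),interpolation=cv2.INTER_CUBIC)
    for PP,pp in ((TUB,t),(H,fit(ms,H,p,1)[0])):
        h=hull(c,PP,pp,1).reshape(-1,2); cv2.polylines(im,[np.round((h-[r0[1],r0[0]]+.5)*400/130).astype(int)],True,(0,255,0),1)
    out.append(im)
cv2.imwrite('pics/crop2.png',np.hstack(out))
E
python3 m2.py
```

```text
[[0.6598 0.398 ]
 [0.6993 0.3088]
 [0.5106 0.2219]
 [0.4728 0.3067]]
sides [0.0975, 0.2078, 0.0929, 0.2081] centre [0.58564292 0.30883904]
tub [0.58564292 0.30883904 0.44278387]
red [431.82986519 284.15898776] [431.67231638 276.97740113] 177
red [174.58765566 253.80568295] [178.78061224 263.14795918] 196
handle (array([0.51094022, 0.27329993, 0.60170507]), np.float64(0.6679559052381623)) in tub frame [-0.08272551 -0.00010495]
handle (array([0.50962779, 0.27416972, 0.18674883]), np.float64(0.8320194057004245)) in tub frame [-0.08353871  0.00124327]
handle (array([0.51067167, 0.27326336, 0.69662914]), np.float64(0.6391331016152116)) in tub frame [-8.29838356e-02 -2.29292314e-05]
```

View pics/crop2.png

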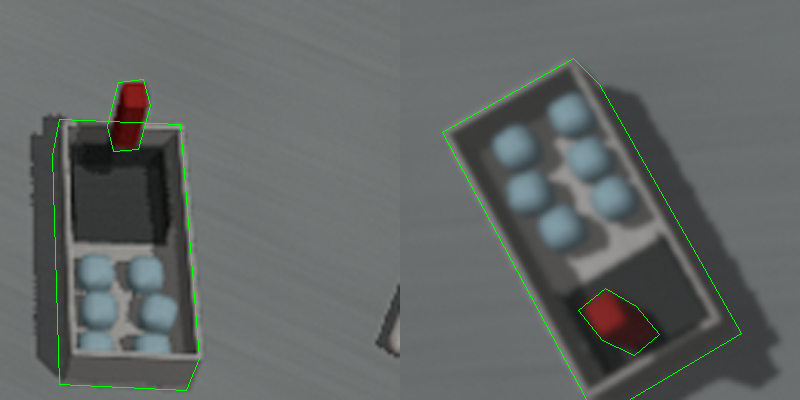

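Emit:
{"method": "apply_moves", "body": {"deltas": "0 0 0 0 -0.3; 0 0 0 0 -0.3; 0 -0.065 -0.067 0 0; 0 -0.065 -0.067 0 0; 0 -0.065 -0.067 0 0; 0 -0.065 -0.067 0 0; 0 -0.065 -0.067 0 0; 0 -0.065 -0.067 0 0; 0 -0.065 -0.067 0 0; 0 -0.065 -0.067 0 0"}}

```text
time_s: 2.7
ee_pos: [0.4532, 0.3517, 0.2026]
ee_rot: [-0.0, 1.0, 0.0, 0.0]
force: [0.3, 0.2, -0.3]
gripper_width: 0.001
grasp_force: 0.0
```

Emit:
{"method": "apply_moves", "body": {"deltas": "0 -0.065 -0.067 0 0; 0 -0.065 -0.067 0 0; 0 -0.05 -0.08 0 0; 0 0 -0.09 0 0; 0 0 -0.09 0 0; 0 0 -0.09 0 0; 0 0 -0.09 0 0; 0 0 -0.09 0 0; 0 0 -0.09 0 0; 0 0 0 0 0"}}

```text
time_s: 3.7
ee_pos: [0.5415, -0.0338, 0.203]
ee_rot: [0.007, 1.0, -0.002, 0.001]
force: [0.4, -0.9, 0.2]
gripper_width: 0.001
grasp_force: 0.0
```

```bash
cat >> h.py <<'E'
def tip(x,y,z,ang=None):
    s=state(); R=Ro.from_quat(s['ee_rot']).as_matrix(); a=np.arctan2(R[1,1],R[0,1])
    d=R.T@(np.array([x,y,z])-s['ee_pos'])
    print('t',round(s['time_s'],2),'pos',np.round(s['ee_pos'],4),'yang',round(a,4),'grip',round(s['gripper_width'],3),'F',np.round(s['force'],1),'need tool shift scaled',np.round(d/.5,4),'twist',None if ang is None else round(-(ang-a)/.5,4),'tilt z',np.round(R[:,2],3))
E
python3 -c "
from h import *
tip(.577,-.28,.015,1.5708)
c=capture('top'); print(at(c,(176,261.41),.128))"
```

```text
t 3.7 pos [ 0.5415 -0.0338  0.203 ] yang 1.5573 grip 0.001 F [ 0.4 -0.9  0.2] need tool shift scaled [-0.0771 -0.4897  0.3782] twist -0.0269 tilt z [ 0.001 -0.004 -1.   ]
[0.5111837  0.27248491 0.128     ]
```

Emit:
{"method": "apply_moves", "body": {"deltas": "0 -0.012 -0.07 0 0; 0 -0.012 -0.07 0 0; 0 -0.012 -0.07 0 0; 0 -0.012 -0.07 0 0; 0 -0.012 -0.07 0 0; 0 -0.012 -0.07 0 0; 0 -0.005 -0.07 0 0; 0 0 0 0 0; 0 0 0 0 0"}}

```text
time_s: 4.65
ee_pos: [0.5811, -0.2683, 0.2019]
ee_rot: [0.0, 1.0, 0.0, -0.0]
force: [0.4, 0.5, 0.3]
gripper_width: 0.002
grasp_force: 0.0
```

```bash
python3 -c "
from h import *
tip(.577,-.28,.015,1.5708)"
```

```text
t 4.65 pos [ 0.5811 -0.2683  0.2019] yang 1.5708 grip 0.002 F [0.4 0.5 0.3] need tool shift scaled [ 0.008  -0.0238  0.3738] twist -0.0001 tilt z [-0.     0.001 -1.   ]
```

Emit:
{"method": "apply_moves", "body": {"deltas": "0 0.008 -0.024 0.05 0; 0 0 0 0.08 0; 0 0 0 0.08 0; 0 0 0 0.08 0; 0 0 0 0.05 0; 0 0 0 0.03 0; 0 0 0 0 0; 0 0 0 0 0"}}

```text
time_s: 5.45
ee_pos: [0.578, -0.28, 0.0182]
ee_rot: [-0.001, 1.0, 0.0, 0.001]
force: [0.3, -0.2, 0.1]
gripper_width: 0.0
grasp_force: 0.0
```

Emit:
{"method": "apply_moves", "body": {"deltas": "0 0 0.01 0 0; 0 0 0.01 0 0; 0 0 0.01 0 0; 0 0 0.01 0 0; 0 0 0.01 0 0; 0 0 0.01 0 0; 0 0 0.01 0 0; 0 0 0.01 0 0; 0 0 0.01 0 0; 0 0 0.01 0 0"}}

```text
time_s: 6.45
ee_pos: [0.5766, -0.2305, 0.0172]
ee_rot: [-0.0, 1.0, 0.0, -0.0]
force: [0.0, 0.1, 0.4]
gripper_width: -0.003
grasp_force: 0.0
```

```bash
cat > d.py <<'E'
from fit import *
import sys
def dish(x):
    cs=capture('scene'); ct=capture('top'); res=[]
    for c in (cs,ct):
        a=[r for r in trace('dish',c) if np.linalg.norm(at(c,r['at'],0)[:2]-x)<.08]
        if a:
            m=a[0]['mask']; hh=cv2.convexHull(np.argwhere(m)[:,::-1].astype(np.int32)); mm=np.zeros((480,640),np.uint8); cv2.fillPoly(mm,[hh],1)
            r=fit([(c,mm>0)],DISH,np.array(x)); print('dish',np.round(r[0],4),round(r[1],3))
    return ct
if __name__=='__main__':
    c=dish(np.array([float(sys.argv[1]),float(sys.argv[2])])); tip(.577,-.28,.015,1.5708)
    if len(sys.argv)>3: save(c,sys.argv[3])
E
python3 d.py .577 -.30 top2.png
```

```text
dish [ 0.5786 -0.3203] 0.839
t 6.65 pos [ 0.5767 -0.2308  0.0173] yang 1.5714 grip -0.002 F [-0.3 -0.8 -0.2] need tool shift scaled [-0.0005 -0.0984  0.0046] twist 0.0012 tilt z [ 0. -0. -1.]
```

View pics/top2.png

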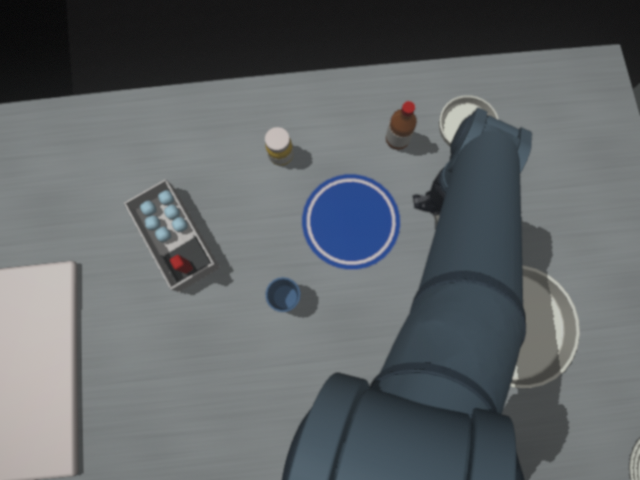

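The arm covers the dish in this picture; only the mat (350,221), with a free path, and the bottle, jar, cup and tub are visible. I'll keep towing and watch the force.

Emit:
{"method": "apply_moves", "body": {"deltas": "0 0 0.02 0 0; 0 0 0.03 0 0; 0 0 0.03 0 0; 0 0 0.03 0 0; 0 0 0.03 0 0"}}

```text
time_s: 7.15
ee_pos: [0.5767, -0.1585, 0.0172]
ee_rot: [-0.001, 1.0, 0.0, -0.0]
force: [-0.1, -1.3, -0.1]
gripper_width: -0.005
grasp_force: 0.0
```

```bash
python3 -c "
from h import *
tip(.583,0.0,.017,1.5708);c=capture('scene');save(c,'sc3.png')"
```

```text
t 7.15 pos [ 0.5767 -0.1585  0.0172] yang 1.5725 grip -0.005 F [-0.1 -1.3 -0.1] need tool shift scaled [-0.0131  0.317   0.0006] twist 0.0035 tilt z [-0.     0.001 -1.   ]
```

View pics/sc3.png

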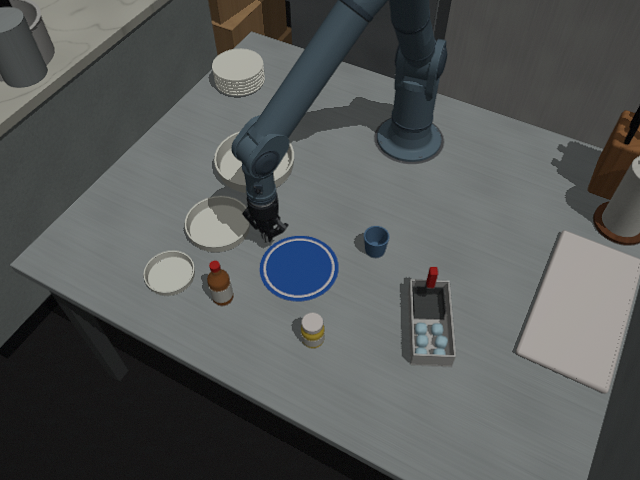

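The scene view shows the dish unmoved at (217,222) and the fingers at (268,242), outside it. I'll check where the TCP projects.

```bash
python3 - <<'E'
from h import *
s=state(); print(s['ee_pos'],s['gripper_width'],s['joints'])
c=capture('scene'); im=c['color'][:,:,::-1].copy()
for z in (0,.017,.05,.1): 
    q=proj(c,[s['ee_pos'][0],s['ee_pos'][1],z]); print(z,q)
for X in ([.577,-.321,.036],[.577,-.238,.036],[.577,-.238,.006]): print(X,proj(c,X))
x=cv2.resize(im[150:290,160:350],(760,560),interpolation=cv2.INTER_CUBIC)
for z in (0,.017):
    q=(proj(c,[s['ee_pos'][0],s['ee_pos'][1],z])-[160,150]+.5)*4; cv2.circle(x,tuple(int(v) for v in q),3,(0,255,0),-1)
cv2.imwrite('pics/c4.png',x)
E
```

```text
[ 0.57698359 -0.15440151  0.01680521] -4.253437571709955e-05 [-0.16201358  0.54817321  0.44289269  1.86857153 -0.32248569  0.79720318
  2.02878039]
0 [269.67593649 251.30689363]
0.017 [269.19485213 247.61778313]
0.05 [268.23750131 240.27383403]
0.1 [266.72491581 228.66335224]
[0.577, -0.321, 0.036] [216.9105407  220.07349572]
[0.577, -0.238, 0.036] [242.2826478  231.52713511]
[0.577, -0.238, 0.006] [243.51668741 238.1954687 ]
```

View pics/c4.png

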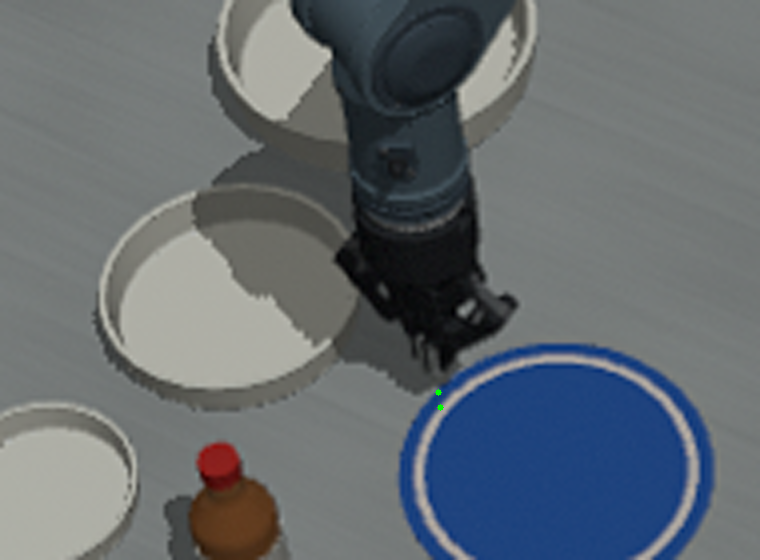

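The visible fingertip at (271,243) sits about 20 mm higher than the reported TCP, so the shut fingers passed over the rim. I'll check the constants and probe the counter gently.

```bash
python3 -c "
import cell; print([n for n in dir(cell) if n[0]!='_']); print(getattr(cell,'grasp_offset',None))"
```

```text
['MotionError', 'capture', 'grasp_offset', 'job_done', 'state', 'trace']
0.0187
```

Emit:
{"method": "apply_moves", "body": {"deltas": "0 0 0 0.008 0; 0 0 0 0.006 0; 0 0 0 0.004 0; 0 0 0 0.004 0; 0 0 0 0 0"}}

```text
time_s: 7.75
ee_pos: [0.5761, -0.1616, 0.0058]
ee_rot: [0.0, 1.0, -0.0, -0.0]
force: [-0.8, 1.0, -0.4]
gripper_width: -0.002
grasp_force: 0.0
```

Emit:
{"method": "apply_moves", "body": {"deltas": "0 0 0 0.004 0; 0 0 0 0.004 0; 0 0 0 0.004 0; 0 0 0 0 0"}}

```text
time_s: 8.15
ee_pos: [0.5763, -0.1608, -0.0001]
ee_rot: [-0.0, 1.0, 0.0, -0.0]
force: [0.9, 0.0, 0.1]
gripper_width: 0.001
grasp_force: 0.0
```

```bash
python3 -c "
from h import *
tip(.583,0.0,.017,1.5708);c=capture('scene');print(proj(c,state()['ee_pos']));im=c['color'][:,:,::-1]
x=cv2.resize(im[200:270,240:310],(560,560),interpolation=cv2.INTER_CUBIC);cv2.imwrite('pics/c5.png',x)"
```

```text
t 8.15 pos [ 5.763e-01 -1.608e-01 -1.000e-04] yang 1.5711 grip 0.001 F [0.9 0.  0.1] need tool shift scaled [-0.0134  0.3215 -0.0342] twist 0.0005 tilt z [-0.001  0.    -1.   ]
[267.77235214 250.24815916]
```

View pics/c5.png

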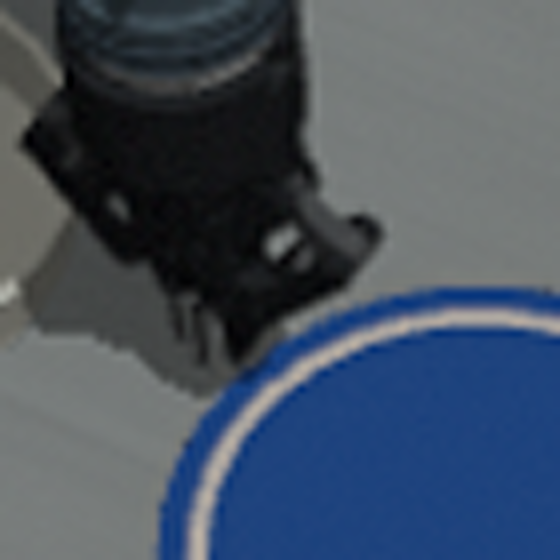

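The fingertip shows at about (269,246), still some 17 mm above the counter while the TCP reads z=0. I'll keep probing down to contact.

Emit:
{"method": "apply_moves", "body": {"deltas": "0 0 0 0.01 0; 0 0 0 0.008 0; 0 0 0 0.004 0; 0 0 0 0.004 0; 0 0 0 0 0"}}

```text
time_s: 8.7
ee_pos: [0.5763, -0.1608, -0.0132]
ee_rot: [-0.0, 1.0, 0.0, -0.0]
force: [-0.6, 0.2, 0.8]
gripper_width: 0.001
grasp_force: 0.0
```

Emit:
{"method": "apply_moves", "body": {"deltas": "0 0 0 0.004 0; 0 0 0 0.004 0; 0 0 0 0 0"}}

```text
time_s: 9.0
ee_pos: [0.5764, -0.1608, -0.017]
ee_rot: [-0.0, 1.0, 0.0, -0.0]
force: [-0.5, 0.2, 0.1]
gripper_width: 0.003
grasp_force: 0.0
```

Emit:
{"method": "apply_moves", "body": {"deltas": "0 0 0 0.004 0; 0 0 0 0.002 0; 0 0 0 0 0"}}

```text
time_s: 9.3
ee_pos: [0.5764, -0.1608, -0.02]
ee_rot: [-0.0, 1.0, 0.0, -0.0]
force: [-1.1, 0.9, -0.2]
gripper_width: 0.002
grasp_force: 0.0
```

Emit:
{"method": "apply_moves", "body": {"deltas": "0 0 0 0.002 0; 0 0 0 0 0"}}

```text
time_s: 9.5
ee_pos: [0.5766, -0.1609, -0.0208]
ee_rot: [-0.0, 1.0, 0.0, -0.0]
force: [-0.2, -0.1, 0.5]
gripper_width: -0.004
grasp_force: 0.0
```

Emit:
{"method": "apply_moves", "body": {"deltas": "0 0 0 0.002 0; 0 0 0 0.002 0; 0 0 0 0 0"}}

```text
time_s: 9.8
ee_pos: [0.5765, -0.1608, -0.0229]
ee_rot: [-0.0, 1.0, 0.0, -0.0]
force: [-0.6, 0.6, 0.5]
gripper_width: -0.0
grasp_force: 0.0
```

Emit:
{"method": "apply_moves", "body": {"deltas": "0 0 0 0.002 0; 0 0 0 0.002 0; 0 0 0 0 0"}}

```text
time_s: 10.1
ee_pos: [0.5765, -0.1608, -0.0249]
ee_rot: [-0.0, 1.0, 0.0, -0.0]
force: [0.2, -0.6, 0.0]
gripper_width: -0.002
grasp_force: 0.0
```

```bash
cat > tipz.py <<'E'
from h import *
c=capture('scene'); s=state(); g=c['color'].max(2).astype(int)
q=proj(c,s['ee_pos']); print('proj',q, 'force',s['force'],s['joint_torque'][1:4])
print(g[238:258,258:282])
E
python3 tipz.py
```

```text
proj [268.4583104  255.54738003] force [ 0.44556562  0.67407565 -0.20248366] [-42.65470147   6.85378656 -16.93333805]
[[ 50  32   9  14  16  14  12  18  12  18  20  24  16  18  21  25  42  34
   13  44  75  49  24  30]
 [ 76  67  16   8  14  15  16  14  18  16  21  16  18  24  35  29  18  18
   17  41  56  20  16  31]
 [ 73  68  37  18  15   7  10  12  15  16  19  18  28  32  33  33  30  19
   13  18  19  15  15  15]
 [ 72  67  48  31  20  16  23  16   8  12  16  18  26  28  31  28  18  18
   20  14  17  12  12  12]
 [ 71  71  70  55  15  34  52  24  15  12  13  19  13  13  16  17  18  15
   18  14  14   8  26  48]
 [ 72  72  73  65  30  51  68  25  25  23  15  16  19  16  18  17  13  18
   14   7  28  68 111 129]
 [ 72  74  75  68  38  46  60  24  41  24  15  13  13  10  21  21  14  12
   18  36  83 148 179 169]
 [ 70  71  72  67  38  45  59  28  55  49  30  14  16  11  12  24  19  32
   53  97 146 170 153 136]
 [ 87  84  71  67  43  38  61  33  56  69  49   9  10  12  13  25  49  68
   92 131 159 136 124 125]
 [125 116  68  71  65  38  61  36  47  73  68   3  13  11  19  56  87  92
[... 338 characters left out ...]
23 124 123 123 125 117  80  67  67  66  66 125 180 158 138 126 126
  126 125 126 126 126 126]
 [123 122 121 122 124 124 124 129 121  83  90 122 160 160 135 124 126 126
  125 126 125 125 125 126]
 [121 122 123 122 124 123 124 126 126 128 140 161 164 142 123 125 126 126
  126 126 125 126 126 125]
 [124 122 123 121 122 117 126 127 124 131 153 169 142 122 126 125 126 126
  125 126 125 126 125 125]
 [125 126 125 125 114 102 127 125 126 140 178 156 128 125 126 126 126 126
  126 125 126 126 127 125]
 [125 124 125 126 125 127 126 125 134 162 169 142 124 126 126 126 126 125
  126 126 125 126 127 125]
 [123 124 125 124 125 126 125 128 144 176 156 128 125 126 126 126 126 125
  125 125 126 126 126 127]]
```

Emit:
{"method": "apply_moves", "body": {"deltas": "0 0 0 0.002 0; 0 0 0 0.002 0; 0 0 0 0 0"}}

```text
time_s: 10.45
ee_pos: [0.5764, -0.1608, -0.0269]
ee_rot: [-0.0, 1.0, 0.0, -0.0]
force: [-0.7, 0.2, 0.0]
gripper_width: -0.002
grasp_force: 0.0
```

Emit:
{"method": "apply_moves", "body": {"deltas": "0 0 0 0.002 0; 0 0 0 0.002 0; 0 0 0 0 0"}}

```text
time_s: 10.75
ee_pos: [0.5767, -0.1609, -0.0287]
ee_rot: [-0.0, 1.0, -0.0, 0.0]
force: [-0.1, -0.3, 0.9]
gripper_width: 0.003
grasp_force: 0.0
```

Emit:
{"method": "apply_moves", "body": {"deltas": "0 0 0 0.002 0; 0 0 0 0.002 0; 0 0 0 0 0"}}

```text
time_s: 11.05
ee_pos: [0.5767, -0.1609, -0.0288]
ee_rot: [0.0, 1.0, 0.001, -0.0]
force: [-3.5, 1.9, 11.7]
gripper_width: 0.001
grasp_force: 6.0
```

```bash
python3 tipz.py | head -3
```

```text
proj [268.50231603 256.42280961] force [-3.49822275  1.84073016 12.55448096] [-37.45067954   5.98502576 -16.03747308]
[[ 20  18  15  17  15  10  11  18  20  16  17  16  15  10  12  51 102 105
   30  30  58  57  28  25]
```

Contact comes at reported z = −0.0288, so the true tip is 29 mm above the reported TCP. I'll apply that offset and go back into the dish.

Emit:
{"method": "apply_moves", "body": {"deltas": "0 0 0 -0.06 0; 0 0 0 -0.1 0; 0 0 -0.08 0 0; 0 0 -0.08 0 0; 0 0 -0.08 0 0; 0 0 0 0.06 0; 0 0 0 0.068 0; 0 0 0 0 0; 0 0 0 0 0"}}

```text
time_s: 12.0
ee_pos: [0.5759, -0.2802, -0.0154]
ee_rot: [-0.0, 1.0, 0.0, -0.001]
force: [0.9, 0.6, 0.9]
gripper_width: 0.001
grasp_force: 0.0
```

Emit:
{"method": "apply_moves", "body": {"deltas": "0 0 0.01 0 0; 0 0 0.01 0 0; 0 0 0.01 0 0; 0 0 0.01 0 0; 0 0 0.01 0 0; 0 0 0.01 0 0"}}

```text
time_s: 12.6
ee_pos: [0.577, -0.2512, -0.0144]
ee_rot: [-0.0, 1.0, -0.001, 0.0]
force: [-0.3, -3.1, 0.0]
gripper_width: -0.005
grasp_force: 2.0
```

Emit:
{"method": "apply_moves", "body": {"deltas": "0 -0.001 0.02 0 0; 0 -0.001 0.03 0 0; 0 -0.001 0.035 0 0; 0 -0.001 0.035 0 0; 0 -0.001 0.035 0 0; 0 -0.001 0.035 0 0; 0 -0.001 0.035 0 0; 0 -0.001 0.035 0 0; 0 -0.001 0.035 0 0; 0 -0.001 0.035 0 0"}}

```text
time_s: 13.6
ee_pos: [0.5815, -0.0849, -0.0145]
ee_rot: [-0.0, 1.0, -0.0, -0.0]
force: [-0.4, -5.8, 2.5]
gripper_width: 0.002
grasp_force: 2.8
```

Emit:
{"method": "apply_moves", "body": {"deltas": "0 -0.001 0.035 0 0; 0 -0.001 0.035 0 0; 0 0 0.03 0 0; 0 0 0.025 0 0; 0 0 0.015 0 0; 0 0 0.01 0 0; 0 0 0.005 0 0; 0 0 0 0 0"}}

```text
time_s: 14.4
ee_pos: [0.5824, -0.0078, -0.0145]
ee_rot: [-0.0, 1.0, 0.0, -0.0]
force: [-0.3, -4.6, 3.3]
gripper_width: -0.006
grasp_force: 2.5
```

```bash
python3 d.py .583 -.07
```

```text
dish [ 0.5821 -0.0758] 0.846
dish [ 0.5794 -0.0774] 0.758
t 14.6 pos [ 0.5824 -0.0078 -0.0146] yang 1.5711 grip 0.001 F [ 0.6 -4.1  4.3] need tool shift scaled [ 0.011  -0.5444 -0.0596] twist 0.0007 tilt z [-0.     0.001 -1.   ]
```

Emit:
{"method": "apply_moves", "body": {"deltas": "0 0 0.008 0 0; 0 0 0.008 0 0; 0 0 0.006 0 0; 0 0 0.003 0 0; 0 0 0 0 0; 0 0 -0.02 0 0; 0 0 -0.02 0 0; 0 0 0 -0.08 0; 0 0 0 -0.1 0; 0 0 0 -0.1 0"}}

```text
time_s: 15.6
ee_pos: [0.5808, -0.0149, 0.1252]
ee_rot: [-0.0, 1.0, 0.001, -0.002]
force: [0.5, 0.4, 1.2]
gripper_width: 0.001
grasp_force: 0.0
```

Emit:
{"method": "apply_moves", "body": {"deltas": "0.6 0 0.08 0 0; 0.6 0 0.08 0 0; 0.6 0 0.08 0 0; 0.6 0 0.08 0 0; 0.6 0 0.08 0 0; 0.6 0.05 0.08 0 0; 0.6 0.05 0.08 0 0; 0.6 0 0 0 -0.3; 0.6 0 0 0 -0.3; 0.6 0 0 0 -0.28"}}

```text
time_s: 16.6
ee_pos: [0.5306, 0.2655, 0.1244]
ee_rot: [-0.223, 0.975, 0.0, -0.001]
force: [0.8, -0.6, -0.1]
gripper_width: 0.601
grasp_force: 0.0
```

```bash
python3 d.py .583 -.07 | sed s/need.*// ; python3 -c "
from h import *
tip(.511,.273,.108,2.0136)"
```

```text
dish [ 0.5799 -0.064 ] 0.98
dish [ 0.5796 -0.0677] 0.972
t 16.8 pos [0.5317 0.2642 0.1247] yang 2.0083 grip 0.6 F [ 0.7 -0.4 -1.1] 
t 16.8 pos [0.5317 0.2642 0.1247] yang 2.0083 grip 0.6 F [ 0.7 -0.4 -1.1] need tool shift scaled [0.0301 0.0334 0.0335] twist -0.0107 tilt z [-0.002  0.    -1.   ]
```

```bash
python3 - <<'E'
from fit import *
for n in ('scene','top'):
    c=capture(n); im=cv2.imread(f'pics/{n}0.png').astype(int)
    m=((im[...,0]>1.8*im[...,2])&(im[...,0]>60)).astype(np.uint8); k,l,st,ce=cv2.connectedComponentsWithStats(m); i=1+st[1:,4].argmax()
    M=np.zeros_like(m); cv2.fillPoly(M,[cv2.convexHull(np.argwhere(l==i)[:,::-1].astype(np.int32))],1)
    print(n,'mat',fit([(c,M>0)],MAT,np.array([.583,-.062])))
    # dish masked by colour: not blue inside mat region
    a=[r for r in trace('dish',c) if np.linalg.norm(at(c,r['at'],0)[:2]-[.583,-.065])<.08]
    print(n,'dish',fit([(c,a[0]['mask'])],DISH,np.array([.58,-.065])),a[0]['p'])
E
```

```text
scene mat (array([ 0.5699817, -0.0483875]), np.float64(0.6971420579047974))
scene dish (array([ 0.57993027, -0.0652786 ]), np.float64(0.9614297403853307)) 0.79
top mat (array([ 0.6014471 , -0.05078738]), np.float64(0.7023742954777438))
top dish (array([ 0.57968291, -0.06816303]), np.float64(0.97478502139196)) 0.73
```

```bash
python3 - <<'E'
from fit import *
for n in ('scene','top'):
    c=capture(n); im=cv2.imread(f'pics/{n}0.png').astype(int)
    m=((im[...,0]>2.5*im[...,2])&(im[...,0]>70)).astype(np.uint8)
    q=proj(c,[.583,-.062,0]); yy,xx=np.mgrid[:480,:640]; m[np.hypot(xx-q[0],yy-q[1])>56]=0
    M=np.zeros_like(m); cv2.fillPoly(M,[cv2.convexHull(np.argwhere(m>0)[:,::-1].astype(np.int32))],1)
    print(n,'mat',fit([(c,M>0)],MAT,np.array([.583,-.062])))
E
```

```text
scene mat (array([ 0.58351866, -0.06077399]), np.float64(0.98016))
top mat (array([ 0.58625701, -0.06251916]), np.float64(0.9497257385738406))
```

The dish sits about 6 mm off the mat centre, towards −x and −y. I'll nudge it diagonally from the inside.

Emit:
{"method": "apply_moves", "body": {"deltas": "0 0 0 0 -0.3; 0 0 0 0 -0.3; 0 0 0 0 -0.1; 0 0 0 0 0; 0 0 0 0 0"}}

```text
time_s: 17.6
ee_pos: [0.5325, 0.264, 0.1253]
ee_rot: [-0.384, 0.923, 0.0, -0.0]
force: [0.6, 0.1, -0.4]
gripper_width: -0.005
grasp_force: 0.0
```

```bash
python3 -c "
from h import *
tip(.601,-.045,-.0148,2.356)"
```

```text
t 17.6 pos [0.5325 0.264  0.1253] yang 2.3594 grip -0.005 F [ 0.6  0.1 -0.4] need tool shift scaled [ 0.3419 -0.5328  0.2801] twist 0.0069 tilt z [-0.  0. -1.]
```

Emit:
{"method": "apply_moves", "body": {"deltas": "0 0.043 -0.067 0 0; 0 0.043 -0.067 0 0; 0 0.043 -0.067 0 0; 0 0.043 -0.067 0 0; 0 0.043 -0.067 0 0; 0 0.043 -0.067 0 0; 0 0.043 -0.067 0 0; 0 0.043 -0.067 0 0; 0 0 0 0 0; 0 0 0 0 0"}}

```text
time_s: 18.6
ee_pos: [0.6019, -0.0487, 0.1253]
ee_rot: [-0.383, 0.924, -0.0, -0.0]
force: [-0.1, 0.7, 1.0]
gripper_width: -0.001
grasp_force: 0.0
```

```bash
python3 -c "
from h import *
tip(.601,-.045,-.0148,2.356)"
```

```text
t 18.6 pos [ 0.6019 -0.0487  0.1253] yang 2.3564 grip -0.001 F [-0.1  0.7  1. ] need tool shift scaled [-0.004   0.0066  0.2803] twist 0.0008 tilt z [ 0. -0. -1.]
```

Emit:
{"method": "apply_moves", "body": {"deltas": "0 -0.004 0.0066 0.1 0; 0 0 0 0.1 0; 0 0 0 0.08 0; 0 0 0 0 0; 0 -0.02 0 0 0; 0 -0.02 0 0 0; 0 -0.02 0 0 0; 0 -0.012 0 0 0; 0 -0.01 0 0 0; 0 -0.008 0 0 0"}}

```text
time_s: 19.6
ee_pos: [0.631, -0.0137, -0.0139]
ee_rot: [-0.385, 0.923, -0.001, -0.002]
force: [-5.6, -6.2, 6.3]
gripper_width: -0.002
grasp_force: 4.1
```

Emit:
{"method": "apply_moves", "body": {"deltas": "0 -0.005 0 0 0; 0 0 0 0 0; 0 0 0 0 0"}}

```text
time_s: 19.9
ee_pos: [0.632, -0.0133, -0.0142]
ee_rot: [-0.384, 0.923, -0.001, -0.003]
force: [-4.0, -3.6, 6.3]
gripper_width: -0.001
grasp_force: 3.3
```

```bash
python3 -c "
from h import *
tip(.6345,-.0115,-.0148,2.356)"
```

```text
t 19.9 pos [ 0.632  -0.0133 -0.0142] yang 2.3582 grip -0.001 F [-4.  -3.6  6.3] need tool shift scaled [-0.0061 -0.0009  0.0012] twist 0.0044 tilt z [-0.005 -0.003 -1.   ]
```

Emit:
{"method": "apply_moves", "body": {"deltas": "0 -0.004 0 0 0; 0 -0.004 0 0 0; 0 0 0 0 0; 0 0.03 0 0 0; 0 0.03 0 0 0; 0 0 0 -0.09 0; 0 0 0 -0.1 0; 0 0 0 -0.09 0; 0.6 -0.043 0.067 0 0; 0.6 -0.043 0.067 0 0"}}

```text
time_s: 20.9
ee_pos: [0.6002, 0.0482, 0.1282]
ee_rot: [-0.382, 0.924, -0.001, 0.003]
force: [-0.1, 0.7, -0.4]
gripper_width: 0.328
grasp_force: 0.0
```

Emit:
{"method": "apply_moves", "body": {"deltas": "0.6 -0.043 0.067 0 0; 0.6 -0.043 0.067 0 0; 0.6 -0.043 0.067 0 0; 0.6 -0.043 0.067 0 0; 0.6 -0.043 0.067 0 0; 0.6 -0.03 0.067 0 0; 0.6 0 0 0 0.3; 0.6 0 0 0 0.3; 0.6 0 0 0 0.09; 0.6 0 0 0 0"}}

```text
time_s: 21.9
ee_pos: [0.5415, 0.2778, 0.125]
ee_rot: [-0.221, 0.975, 0.0, -0.0]
force: [1.2, -0.6, 0.0]
gripper_width: 0.605
grasp_force: 0.0
```

```bash
python3 d.py .583 -.062 | sed s/need.*// ; python3 -c "
from h import *
tip(.511,.273,.108,2.0136)"
```

```text
dish [ 0.583  -0.0611] 0.981
dish [ 0.5822 -0.0641] 0.981
t 22.1 pos [0.542  0.278  0.1253] yang 2.0162 grip 0.598 F [-0.  -0.4 -0.2] 
t 22.1 pos [0.542  0.278  0.1253] yang 2.0162 grip 0.598 F [-0.  -0.4 -0.2] need tool shift scaled [0.0603 0.0176 0.0346] twist 0.0052 tilt z [-0.  0. -1.]
```

The dish is now within about 2 mm of centre. Next I grip the scoop.

Emit:
{"method": "apply_moves", "body": {"deltas": "0.6 0.03 0.009 0 0.005; 0.6 0.031 0.009 0 0; 0.6 0 0 0 0; 0.6 0 0 0 0; 0.6 0 0 0.05 0; 0.6 0 0 0.05 0; 0.6 0 0 0.043 0; 0.6 0 0 0 0; 0.6 0 0 0 0", "grip_force": 100}}

```text
time_s: 23.0
ee_pos: [0.5116, 0.2734, 0.054]
ee_rot: [-0.219, 0.976, -0.0, 0.0]
force: [-0.3, 0.1, -0.8]
gripper_width: 0.602
grasp_force: 0.0
```

```bash
python3 -c "
from h import *
tip(.5105,.2733,.054,2.0136)
a=capture('top');b=capture('scene')
f=lambda c,r,k:cv2.resize(c['color'][r:r+110,k:k+110,::-1],(400,400),interpolation=cv2.INTER_CUBIC)
cv2.imwrite('pics/g.png',np.hstack([f(a,190,120),f(b,220,370)]))"
```

```text
t 23.0 pos [0.5116 0.2734 0.054 ] yang 2.0132 grip 0.602 F [-0.3  0.1 -0.8] need tool shift scaled [ 0.002   0.0008 -0.    ] twist -0.0009 tilt z [ 0. -0. -1.]
```

View pics/g.png

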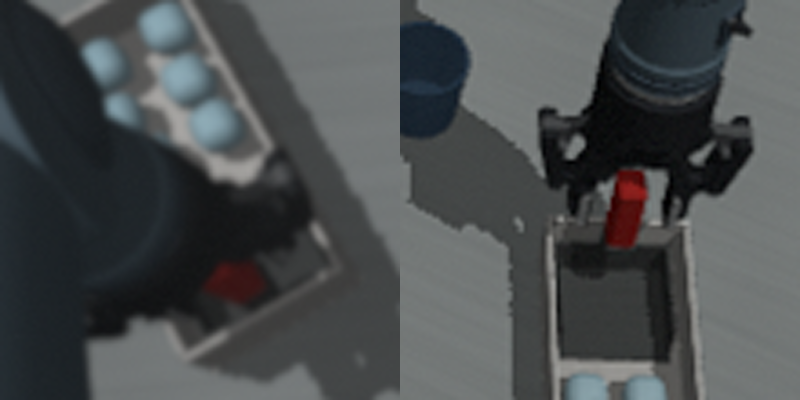

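The right crop shows the handle (632,200) midway between the open fingers, and the top view agrees. Closing the gripper.

Emit:
{"method": "apply_moves", "body": {"deltas": "0.1 0 0 0 0; 0.1 0 0 0 0; 0.1 0 0 0 0; 0.1 0 0 0 0; 0.1 0 0 0 0; 0.1 0 0 0 0", "grip_force": 110}}

```text
time_s: 23.7
ee_pos: [0.5118, 0.2743, 0.0553]
ee_rot: [-0.22, 0.976, 0.001, 0.001]
force: [-1.2, 1.0, 5.6]
gripper_width: 0.219
grasp_force: 107.6
```

Emit:
{"method": "apply_moves", "body": {"deltas": "0.1 0 0 -0.002 0; 0.1 0 0 0 0; 0.1 0 0 0 0"}}

```text
time_s: 24.0
ee_pos: [0.5111, 0.2738, 0.0553]
ee_rot: [-0.22, 0.976, 0.0, 0.0]
force: [-0.4, 0.1, 3.1]
gripper_width: 0.224
grasp_force: 107.5
```

Emit:
{"method": "apply_moves", "body": {"deltas": "0.1 0 0 -0.003 0; 0.1 -0.01 0 0 0; 0.1 -0.016 0 0 0; 0.1 -0.016 0 0 0; 0.1 -0.016 0 0 0; 0.1 -0.016 0 0 0; 0.1 -0.016 0 0 0; 0.1 -0.016 0 0 0; 0.1 -0.016 0 0 0"}}

```text
time_s: 24.9
ee_pos: [0.5664, 0.2999, 0.0561]
ee_rot: [-0.22, 0.976, -0.0, -0.0]
force: [-0.6, -0.4, -2.9]
gripper_width: 0.223
grasp_force: 107.4
```

```bash
python3 -c "
from h import *
import math
ux,uy=math.cos(.4428),math.sin(.4428)
tip(.5110+.115*ux,.2737+.115*uy,.055,2.0136)"
```

```text
t 24.9 pos [0.5664 0.2999 0.0561] yang 2.0136 grip 0.223 F [-0.6 -0.4 -2.9] need tool shift scaled [-0.1074  0.0002  0.0021] twist -0.0001 tilt z [-0. -0. -1.]
```

Emit:
{"method": "apply_moves", "body": {"deltas": "0.1 -0.014 0 0.001 0; 0.1 -0.014 0 0 0; 0.1 -0.014 0 0 0; 0.1 -0.014 0 0 0; 0.1 -0.014 0 0 0; 0.1 -0.012 0 0 0"}}

```text
time_s: 25.5
ee_pos: [0.603, 0.3174, 0.0557]
ee_rot: [-0.22, 0.976, -0.0, -0.0]
force: [-0.7, -0.9, -1.6]
gripper_width: 0.222
grasp_force: 107.3
```

Emit:
{"method": "apply_moves", "body": {"deltas": "0.1 -0.008 0 0 0; 0.1 -0.006 0 0 0; 0.1 -0.004 0 0 0; 0.1 0 0 0 0"}}

```text
time_s: 25.9
ee_pos: [0.611, 0.3211, 0.0558]
ee_rot: [-0.22, 0.976, -0.0, -0.0]
force: [0.1, -0.4, -2.1]
gripper_width: 0.221
grasp_force: 107.3
```

```bash
python3 -c "
from h import *
import math
ux,uy=math.cos(.4428),math.sin(.4428)
tip(.5110+.115*ux,.2737+.115*uy,.055,2.0136)"
```

```text
t 25.9 pos [0.611  0.3211 0.0558] yang 2.0136 grip 0.221 F [ 0.1 -0.4 -2.1] need tool shift scaled [-0.0087  0.0001  0.0015] twist -0.0001 tilt z [-0. -0. -1.]
```

Emit:
{"method": "apply_moves", "body": {"deltas": "0.1 -0.004 0 0 0; 0.1 -0.004 0 0 0; 0.1 -0.003 0 0 0; 0.1 0 0 0 0"}}

```text
time_s: 26.3
ee_pos: [0.6121, 0.3216, 0.0564]
ee_rot: [-0.22, 0.976, -0.001, -0.005]
force: [-8.0, -4.0, 6.1]
gripper_width: 0.226
grasp_force: 108.2
```

```bash
python3 -c "
from h import *
c=capture('top')
tip(.611,.32,.055,2.0136)
r=trace('ice0',c); print([(round(a['p'],2),np.round(at(c,a['at'],.03)[:2],3).tolist(),int(a['mask'].sum())) for a in r])
c=capture('scene')
r=trace('ice0',c); print([(round(a['p'],2),np.round(at(c,a['at'],.03)[:2],3).tolist(),int(a['mask'].sum())) for a in r])"
```

```text
t 26.35 pos [0.6121 0.3215 0.0563] yang 2.0135 grip 0.219 F [-8.2 -4.2  5.5] need tool shift scaled [ 0.0032 -0.0019  0.0027] twist -0.0002 tilt z [-0.009 -0.004 -1.   ]
[(0.5, [0.611, 0.34], 39), (0.38, [0.64, 0.306], 69)]
[(0.61, [0.65, 0.354], 42), (0.6, [0.626, 0.305], 107), (0.56, [0.626, 0.357], 75), (0.37, [0.666, 0.326], 35)]
```

Emit:
{"method": "apply_moves", "body": {"deltas": "0.1 0.004 0 0 0; 0.1 0.003 0 -0.002 0; 0.1 0 0 -0.006 0; 0.1 0 0 -0.012 0; 0.1 0 0 -0.02 0; 0.1 0 0 -0.03 0; 0.1 0 0 -0.03 0; 0.1 0 0 -0.03 0; 0.1 0 0 -0.02 0; 0.1 0 0 -0.01 0"}}

```text
time_s: 27.5
ee_pos: [0.6149, 0.3229, 0.1391]
ee_rot: [-0.22, 0.976, 0.001, 0.003]
force: [-0.2, 0.4, -2.7]
gripper_width: 0.221
grasp_force: 107.4
```

```bash
cat > ice.py <<'E'
from h import *
tip(.611,.32,.055,2.0136)
for n,z in (('top',.03),('scene',.03)):
    c=capture(n); r=trace('ice0',c); print(n,[(round(a['p'],2),np.round(a['at']).tolist(),np.round(at(c,a['at'],z)[:2],3).tolist(),int(a['mask'].sum())) for a in r])
cv2.imwrite('pics/ice.png',c['color'][:,:,::-1])
E
python3 ice.py
```

```text
t 27.5 pos [0.6149 0.3229 0.1391] yang 2.0134 grip 0.221 F [-0.2  0.4 -2.7] need tool shift scaled [ 0.0105 -0.0019  0.1682] twist -0.0003 tilt z [ 0.005  0.003 -1.   ]
top [(0.55, [142.0, 213.0], [0.639, 0.37], 61)]
scene [(0.58, [447.0, 327.0], [0.583, 0.354], 136), (0.58, [428.0, 340.0], [0.636, 0.328], 141), (0.57, [443.0, 342.0], [0.623, 0.361], 110), (0.47, [425.0, 315.0], [0.576, 0.294], 125), (0.41, [429.0, 324.0], [0.595, 0.313], 133), (0.39, [419.0, 346.0], [0.659, 0.315], 1826)]
```

About five pieces ride in the pan: five elevated blobs show in the scene view, and the weight is up by roughly 0.9 N. Now a gentle carry to the dish.

Emit:
{"method": "apply_moves", "body": {"deltas": "0.1 0.0035 -0.006 0 0; 0.1 0.007 -0.012 0 0; 0.1 0.0105 -0.018 0 0; 0.1 0.014 -0.024 0 0; 0.1 0.0175 -0.03 0 0; 0.1 0.021 -0.036 0 0; 0.1 0.0245 -0.042 0 0; 0.1 0.028 -0.048 0 0; 0.1 0.028 -0.048 0 0; 0.1 0.028 -0.048 0 0"}}

```text
time_s: 28.7
ee_pos: [0.597, 0.1385, 0.1362]
ee_rot: [-0.219, 0.976, -0.0, 0.0]
force: [0.3, -0.3, -1.9]
gripper_width: 0.22
grasp_force: 107.4
```

Emit:
{"method": "apply_moves", "body": {"deltas": "0.1 0.028 -0.048 0 0; 0.1 0.028 -0.048 0 0; 0.1 0.028 -0.048 0 0; 0.1 0.028 -0.048 0 0; 0.1 0.0245 -0.042 0 0; 0.1 0.021 -0.036 0 0; 0.1 0.0175 -0.03 0 0; 0.1 0.014 -0.024 0 0; 0.1 0.0105 -0.018 0 0; 0.1 0.006 -0.008 0 0"}}

```text
time_s: 29.7
ee_pos: [0.5792, -0.0621, 0.1361]
ee_rot: [-0.219, 0.976, -0.0, 0.0]
force: [-0.5, -0.3, -2.3]
gripper_width: 0.221
grasp_force: 107.4
```

```bash
sed -i 's/^tip.*/tip(.581,-.063,.068,2.0136)/' ice.py; python3 ice.py
```

```text
t 29.7 pos [ 0.5792 -0.0621  0.1361] yang 2.0115 grip 0.221 F [-0.5 -0.3 -2.3] need tool shift scaled [-0.0024 -0.0031  0.1362] twist -0.0042 tilt z [ 0. -0. -1.]
top []
scene [(0.66, [308.0, 252.0], [0.549, -0.051], 105), (0.65, [293.0, 250.0], [0.562, -0.089], 92), (0.55, [304.0, 243.0], [0.528, -0.076], 94)]
```

Emit:
{"method": "apply_moves", "body": {"deltas": "0.1 -0.002 -0.003 0.01 0; 0.1 0 0 0.02 0; 0.1 0 0 0.03 0; 0.1 0 0 0.03 0; 0.1 0 0 0.03 0; 0.1 0 0 0.02 0; 0.1 0 0 0.01 0; 0.1 0 0 0.002 0; 0.1 0 0 0 0"}}

```text
time_s: 30.8
ee_pos: [0.5815, -0.0613, 0.06]
ee_rot: [-0.219, 0.976, -0.0, 0.0]
force: [-0.2, -0.4, -2.9]
gripper_width: 0.221
grasp_force: 107.4
```

```bash
sed -i 's/^tip.*/tip(.581,-.063,.060,2.0136)/' ice.py; python3 ice.py
```

```text
t 30.8 pos [ 0.5815 -0.0613  0.06  ] yang 2.0134 grip 0.221 F [-0.2 -0.4 -2.9] need tool shift scaled [ 0.0023 -0.0027  0.0001] twist -0.0005 tilt z [ 0. -0. -1.]
top [(0.59, [326.0, 195.0], [0.637, -0.014], 68), (0.35, [280.0, 149.0], [0.749, 0.073], 902)]
scene [(0.48, [293.0, 268.0], [0.609, -0.061], 102), (0.46, [300.0, 282.0], [0.639, -0.023], 91), (0.43, [288.0, 280.0], [0.648, -0.053], 114), (0.38, [306.0, 262.0], [0.58, -0.04], 84), (0.28, [374.0, 243.0], [0.439, 0.09], 697), (0.23, [297.0, 256.0], [0.572, -0.071], 555)]
```

Emit:
{"method": "apply_moves", "body": {"deltas": "0.1 0.09 0 0 0; 0.1 0 0 0 0; 0.1 0 0 0 0; 0.1 0 0 0 0"}}

```text
time_s: 31.4
ee_pos: [0.5422, -0.0799, 0.0609]
ee_rot: [-0.22, 0.976, -0.0, 0.001]
force: [0.0, -0.9, -2.3]
gripper_width: 0.224
grasp_force: 107.8
```

```bash
python3 ice.py; python3 - <<'E'
from h import *
d=np.array([.583,-.0625]);u=np.array([.904,.428]);v=np.array([-.428,.904])
c=capture('scene')
for a in trace('ice0',c):
    w=at(c,a['at'],.02)[:2]-d; print(round(a['p'],2),np.round([w@u,w@v],3),a['mask'].sum())
w=state()['ee_pos'][:2]-d; print('lip at',w@u+.064)
E
```

```text
t 31.4 pos [ 0.5422 -0.0799  0.0609] yang 2.014 grip 0.224 F [ 0.  -0.9 -2.3] need tool shift scaled [-0.0847 -0.0027  0.0021] twist 0.0008 tilt z [ 0.003  0.    -1.   ]
top [(0.69, [336.0, 214.0], [0.595, -0.031], 179), (0.69, [339.0, 194.0], [0.636, -0.042], 169), (0.66, [350.0, 200.0], [0.621, -0.063], 114), (0.53, [331.0, 200.0], [0.626, -0.025], 178)]
scene [(0.61, [306.0, 272.0], [0.605, -0.024], 60), (0.57, [294.0, 270.0], [0.616, -0.055], 104), (0.47, [293.0, 253.0], [0.569, -0.085], 107), (0.42, [305.0, 258.0], [0.568, -0.048], 94)]
0.63 [ 0.009 -0.041] 1917
0.58 [-0.018 -0.016] 111
0.57 [ 0.024 -0.006] 95
0.57 [ 0.057 -0.012] 107
lip at 0.01879876308266601
```

Emit:
{"method": "apply_moves", "body": {"deltas": "0.1 0 0 -0.01 0; 0.1 0 0 -0.02 0; 0.1 0 0 -0.03 0; 0.1 0 0 -0.03 0; 0.1 0 0 -0.03 0; 0.1 0 0 -0.03 0; 0.1 0 0 -0.015 0; 0.1 0 0 0 0"}}

```text
time_s: 32.5
ee_pos: [0.5419, -0.0805, 0.1443]
ee_rot: [-0.22, 0.976, -0.0, 0.002]
force: [0.9, -1.6, -1.6]
gripper_width: 0.217
grasp_force: 107.8
```

```bash
cat > ic2.py <<'E'
from h import *
d=np.array([.583,-.0625]);u=np.array([.904,.428]);v=np.array([-.428,.904])
s=state(); print(s['time_s'],s['ee_pos'],'F',s['force'],'lip',(s['ee_pos'][:2]-d)@u+.064)
for n in ('scene','top'):
    c=capture(n)
    for a in trace('ice0',c):
        w=at(c,a['at'],.02)[:2]-d; q=at(c,a['at'],.11)[:2]-d
        if a['mask'].sum()<400: print(n,round(a['p'],2),a['at'].round() if hasattr(a['at'],'round') else a['at'],'floor',np.round([w@u,w@v],3),'pan',np.round([q@u,q@v],3),a['mask'].sum())
E
python3 ic2.py
```

```text
32.5 [ 0.54187656 -0.08047104  0.14434914] F [ 0.90231906 -1.58754268 -1.63229233] lip 0.019132800622488913
scene 0.66 [303.7, 270.9] floor [0.027 0.018] pan [0.087 0.025] 88
scene 0.65 [290.1, 282.0] floor [ 0.063 -0.014] pan [ 0.12  -0.005] 96
scene 0.53 [303.8, 236.2] floor [-0.086  0.01 ] pan [-0.018  0.017] 129
scene 0.5 [291.9, 270.9] floor [ 0.029 -0.013] pan [ 0.088 -0.003] 88
scene 0.41 [301.0, 280.8] floor [0.058 0.013] pan [0.115 0.021] 83
top 0.64 [341.6, 194.4] floor [ 0.056 -0.01 ] pan [0.033 0.007] 148
top 0.63 [332.2, 211.5] floor [0.034 0.026] pan [0.014 0.04 ] 91
top 0.62 [330.0, 198.7] floor [0.061 0.016] pan [0.038 0.031] 194
top 0.38 [350.4, 198.5] floor [ 0.038 -0.021] pan [ 0.018 -0.003] 58
```

Four pieces lie in the dish and one is still in the scoop. I'll return the scoop to the tub.

Emit:
{"method": "apply_moves", "body": {"deltas": "0.1 -0.0022 0.006 0 0; 0.1 -0.0044 0.012 0 0; 0.1 -0.0066 0.018 0 0; 0.1 -0.0088 0.024 0 0; 0.1 -0.011 0.03 0 0; 0.1 -0.0132 0.036 0 0; 0.1 -0.0154 0.042 0 0; 0.1 -0.0176 0.048 0 0; 0.1 -0.0176 0.048 0 0; 0.1 -0.0176 0.048 0 0"}}

```text
time_s: 33.7
ee_pos: [0.5247, 0.0876, 0.1424]
ee_rot: [-0.22, 0.975, 0.0, -0.0]
force: [-0.6, -0.8, -2.7]
gripper_width: 0.218
grasp_force: 107.9
```

Emit:
{"method": "apply_moves", "body": {"deltas": "0.1 -0.0176 0.048 0 0; 0.1 -0.0176 0.048 0 0; 0.1 -0.0176 0.048 0 0; 0.1 -0.0176 0.048 0 0; 0.1 -0.0154 0.042 0 0; 0.1 -0.0132 0.036 0 0; 0.1 -0.011 0.03 0 0; 0.1 -0.0088 0.024 0 0; 0.1 -0.0066 0.018 0 0; 0.1 -0.003 0.008 0 0"}}

```text
time_s: 34.7
ee_pos: [0.5081, 0.2718, 0.1424]
ee_rot: [-0.22, 0.975, 0.0, -0.0]
force: [-0.9, 0.4, -2.0]
gripper_width: 0.222
grasp_force: 107.9
```

Emit:
{"method": "apply_moves", "body": {"deltas": "0.1 0 0 0 0; 0.1 0 0 0 0"}}

```text
time_s: 34.9
ee_pos: [0.5087, 0.2696, 0.1424]
ee_rot: [-0.219, 0.976, -0.0, -0.0]
force: [0.9, 0.1, -1.1]
gripper_width: 0.222
grasp_force: 107.9
```

```bash
cat > ic3.py <<'E'
from h import *
d=np.array([.5856,.3088]);u=np.array([.904,.428]);v=np.array([-.428,.904])
tip(.5113,.2738,.0555,2.0136)
for n in ('scene','top'):
    c=capture(n)
    for a in trace('ice0',c):
        w=at(c,a['at'],.018)[:2]-d; q=at(c,a['at'],.11)[:2]-d
        if a['mask'].sum()<400: print(n,round(a['p'],2),'tub',np.round([w@u,w@v],3),'pan',np.round([q@u,q@v],3),a['mask'].sum())
E
python3 ic3.py
```

```text
t 34.9 pos [0.5087 0.2696 0.1424] yang 2.0122 grip 0.222 F [ 0.9  0.1 -1.1] need tool shift scaled [-0.0085  0.0055  0.1737] twist -0.0029 tilt z [-0.    -0.001 -1.   ]
scene 0.71 tub [-0.124 -0.002] pan [-0.064 -0.017] 117
scene 0.63 tub [-0.106 -0.314] pan [-0.047 -0.307] 105
scene 0.53 tub [-0.14  -0.348] pan [-0.078 -0.339] 56
scene 0.45 tub [-0.105 -0.342] pan [-0.046 -0.333] 110
scene 0.42 tub [-0.14  -0.314] pan [-0.079 -0.306] 92
top 0.65 tub [-0.104 -0.349] pan [-0.127 -0.331] 158
top 0.6 tub [-0.13  -0.358] pan [-0.15  -0.339] 185
top 0.59 tub [-0.13  -0.311] pan [-0.151 -0.297] 157
top 0.47 tub [-0.093 -0.323] pan [-0.117 -0.308] 183
```

Emit:
{"method": "apply_moves", "body": {"deltas": "0.1 -0.004 0.003 0 -0.003; 0.1 -0.004 0.003 0 0; 0.1 0 0 0.02 0; 0.1 0 0 0.03 0; 0.1 0 0 0.03 0; 0.1 0 0 0.03 0; 0.1 0 0 0.02 0; 0.1 0 0 0.01 0; 0.1 0 0 0 0"}}

```text
time_s: 36.0
ee_pos: [0.51, 0.2747, 0.0712]
ee_rot: [-0.22, 0.975, -0.0, -0.001]
force: [-0.1, 0.1, -1.9]
gripper_width: 0.222
grasp_force: 107.9
```

```bash
python3 ic3.py | head -6
```

```text
t 36.0 pos [0.51   0.2747 0.0712] yang 2.015 grip 0.222 F [-0.1  0.1 -1.9] need tool shift scaled [-0.0018 -0.0027  0.0313] twist 0.0029 tilt z [-0.002 -0.001 -1.   ]
scene 0.55 tub [-0.135 -0.307] pan [-0.074 -0.3  ] 94
scene 0.49 tub [-0.135 -0.342] pan [-0.074 -0.332] 111
scene 0.48 tub [-0.1   -0.344] pan [-0.041 -0.334] 94
top 0.75 tub [-0.1   -0.325] pan [-0.124 -0.309] 163
top 0.65 tub [-0.127 -0.355] pan [-0.148 -0.336] 161
```

Emit:
{"method": "apply_moves", "body": {"deltas": "0.1 -0.002 -0.0025 0.01 0; 0.1 0 0 0.01 0; 0.1 0 0 0.006 0; 0.1 0 0 0.004 0; 0.1 0 0 0 0"}}

```text
time_s: 36.7
ee_pos: [0.5116, 0.2742, 0.0568]
ee_rot: [-0.22, 0.975, -0.0, -0.001]
force: [0.1, 0.7, -2.0]
gripper_width: 0.221
grasp_force: 107.9
```

Emit:
{"method": "apply_moves", "body": {"deltas": "0.1 0 0 0.002 0; 0.1 0 0 0 0; 0.1 0 0 0 0"}}

```text
time_s: 37.0
ee_pos: [0.5122, 0.2745, 0.0565]
ee_rot: [-0.22, 0.975, 0.0, 0.0]
force: [-0.5, -0.7, -2.2]
gripper_width: 0.223
grasp_force: 107.9
```

Emit:
{"method": "apply_moves", "body": {"deltas": "0.1 0 0 0.002 0; 0.1 0 0 0.001 0; 0.1 0 0 0 0; 0.1 0 0 0 0"}}

```text
time_s: 37.4
ee_pos: [0.5122, 0.2746, 0.0554]
ee_rot: [-0.22, 0.975, 0.0, 0.0]
force: [-1.1, -0.3, 2.0]
gripper_width: 0.219
grasp_force: 108.3
```

Emit:
{"method": "apply_moves", "body": {"deltas": "0.6 0 0 0 0; 0.6 0 0 0 0; 0.6 0 0 0 0; 0.6 0 0 0 0; 0.6 0 0 0 0; 0.6 0 0 -0.04 0; 0.6 0 0 -0.08 0; 0.6 0 0 -0.1 0; 0.6 0 0 -0.1 0; 0.6 0 0 -0.04 0"}}

```text
time_s: 38.4
ee_pos: [0.5153, 0.2758, 0.2412]
ee_rot: [-0.22, 0.975, 0.002, 0.005]
force: [0.7, 0.3, 0.0]
gripper_width: 0.599
grasp_force: 0.0
```

Emit:
{"method": "apply_moves", "body": {"deltas": "0.6 0.05 0.08 0 0; 0.6 0.05 0.08 0 0; 0.6 0.04 0.08 0 0; 0.6 0 0.08 0 0; 0.6 0 0.08 0 0; 0.6 0 0.08 0 0; 0.6 0 0 0 0; 0.6 0 0 0 0"}}

```text
time_s: 39.2
ee_pos: [0.3446, 0.462, 0.2346]
ee_rot: [-0.222, 0.975, -0.0, -0.0]
force: [0.2, -0.2, 0.7]
gripper_width: 0.599
grasp_force: 0.0
```

```bash
python3 d.py .583 -.062 | sed s/need.*//; python3 -c "
from h import *
a=capture('top');b=capture('scene')
cv2.imwrite('pics/fin.png',np.hstack([cv2.resize(a['color'][100:320,110:430,::-1],(400,275)),cv2.resize(b['color'][200:380,240:500,::-1],(400,277))[:275]]))"
```

```text
dish [ 0.5835 -0.0614] 0.979
dish [ 0.5821 -0.064 ] 0.979
t 39.4 pos [0.3472 0.4594 0.2349] yang 2.0118 grip 0.601 F [-0.1  1.2  0.8]
```

View pics/fin.png

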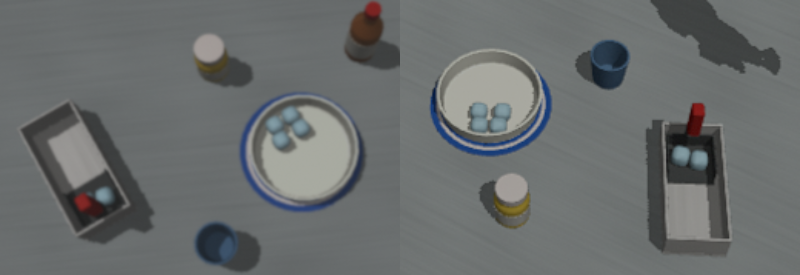

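The picture shows the dish centred on the mat with four ice pieces (top crop 288,128). The scoop stands upright in the near end of the tub with the two leftover pieces (690,157), and the bottle, jar and cup are in place. Handing in.

```bash
python3 -c "
from cell import *
print(job_done())"
```

```text
the job is handed in; nothing more can be done
None
```

The job is handed in at about 39 s: the middle dish sits within about 2 mm of the mat's centre with four pieces of ice in it, the scoop is back upright in the tub with the two leftover pieces in its pan, and the bottle, jar and cup were not touched.

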